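# Hook a dryer battery into its charging dock

### The job

Put the long battery pack, the one with a tongue at its end, on charge in the grey dock: hook the tongue under the dock's lip while the other end is still raised, then swing that end down until the pack lies flat on the floor of the cradle, and let go. Leave the shorter pack without a tongue where it lies.

Things in the scene. Friction and masses are not known exactly. Their poses are not given: they have to be found in the camera images.
- pack: Long battery pack, black, grey panel on top, flat on the table: box 100 mm long (x), 44 wide (y), 34 high, 0.25 to 0.4 kg. At its -x end a flat tongue, level with the underside: 24 mm long, 30 wide, 8 thick; 124 mm overall. Origin: centre of the box's underside; x from tongue end to plain end, z up. Its +y and -y sides are plain parallel faces to grip, 44 mm apart.
- tongue_tip (a point): Middle of the lower edge of the tongue's free end: 74 mm from the pack's origin towards its -x, at underside height. Its axes are the pack's.
- dock: Grey charging cradle, fixed, base 166 x 98 mm; x from lip end to sill end, z up. Origin: cradle's centre, at table height. Floor 14 mm above the table, between an end wall (x = -66 mm) and a sill (x = +66, 12 mm above floor). Cheeks, 54 mm apart in y, at x -78 to -26 (18 above floor) and +52 to +76 (12 above floor); sides open between for fingers. Loaded pack: same x direction.
- lip (a point): Middle of the lower edge of the dock's lip, which juts 13 mm from the end wall over the cradle: at x = -53 mm from the dock's origin, 18 mm above the cradle floor (32 above the table). The lip is 6 mm thick and 70 wide. Axes as the dock's. There is no latch: the pack stays by its own weight.
- short_pack: Another battery pack of the same materials, box 70 x 44 x 34 mm without a tongue, lying flat; it does not belong in this dock. Origin: centre of its underside.

How it is judged:
By the outcome, as a careful person would: the job done as asked, in the order asked, and still so for the second after the job is handed in, with the robot touching nothing.
It also fails if it takes over 37 s, if anything falls off the work surface, if the arm or the gripper's body presses on something with over 40 N, if the wrist force passes 120 N, or if a joint passes its speed limit or range.

### The arm

A 6-joint arm with a two-finger parallel gripper is mounted at the origin on the work surface. World frame = base frame: x ahead of the robot, y to its left, z up, the work surface at z = 0. Lengths are in m, angles in rad, forces in N, time in s.
With the tool pointing down it reaches from about 0.35 to 0.975 m from the base axis. Payload 4.9 kg.
Tool frame: the origin (TCP) lies at the very end of the fingers, on their centre line; the grasp point (between the pads) lies 19 mm behind it; z points along the fingers, y is the line along which they close (so a half turn about z gives the same grasp; the last joint's range is limited). The gripper opens to 85 mm and grips with 20 to 120 N. Pads are 22 mm wide; open, the fingers measure 114 mm over their backs; the gripper's body (76 mm by 85 mm) begins 54 mm behind the grasp point. The pads swing forward as they close: fully open they stand 13 mm farther back than shut.
Start: joints at [-1.343, 0.053, 1.613, -0, 1.476, -0.119], TCP at [0.212, -0.588, 0.231] pointing down, gripper open.
Joint ranges: [-3.01, 3.01], [-1.01, 2.22], [0.06, 2.58], [-1.02, 4.17], [0.09, 2.62], [-3.14, 3.14]. Speed limits (rad/s): [2.57, 2.57, 3.14, 3.14, 3.14, 3.14].

### API

Orientations are given as a rotation vector (axis times angle).
In Python, from station import ctrl gives the robot as it stands.
- The arm moves only by the tool jog_arm, never from a script. Its argument "plan" is a list of rows, each a list of 7 numbers: the shift along the tool's x, y, z in units of 0.02 m (1.0 is 0.02 m), then the turn, a rotation vector about the tool's x, y, z in units of 45 degrees (1.0 is 45 degrees), then the opening, from -1 (shut) to 1 (fully open). A call has 1 to 8 rows; each row shifts and turns the commanded pose from where the row before left it, along the tool's axes as they then stand; what a row does not reach is not made up. A row lasts 1/10 s, in which the tool goes at most 50 mm and 8.59 degrees, less where a joint would pass 70% of its speed; a pose out of reach is approached as far as the arm can. A call with a number of a shift or a turn outside -1 to 1 is refused whole. A call with a gripper value outside its range is refused whole. The fingers move at their own pace and stop on an object; "grip_force" is the grip in N (left out, the last holds). Time passes only in rows, so rows that do not move let the fingers close. It gives the time, the measured TCP pose, the force, the opening and the grip force at its end, in the units of the state.
- ctrl.get_obs(): the state, without advancing time (a new reading comes with each control period).
- ctrl.get_image(name): name is "scene" or "side" or "wrist"; returns (picture, depth): 400x640x3 uint8, red, green, blue; 400x640 float32, m along the optical axis (not along the pixel's ray), 0 where there is no reading.
- ctrl.camera_info(name): a dict with "camera_matrix" (3x3 intrinsics, pixels), "k1" (the pictures are not rectified: a ray, as slopes to the right and down, at radius r is drawn at 1 + k1 r^2 times it, then the intrinsics apply), "rvec" (rotation vector, rad) and "tvec" (3), from world to camera coordinates, as OpenCV has them; the wrist camera has in their place "T_tool_cam" (4x4, takes a point from camera to tool coordinates, whose origin is the TCP and whose axes are the flange's). Camera axes: x right, y down, z forward; pixel columns grow to the right and rows downward; lengths in m; the calibration is good to about 2 mm. A picture is of the moment at which its call begins: read the wrist's pose just before it. camera_info takes no time and is no camera call.
- ctrl.finish_job(): hands the job in; it is judged then, once.
The state is a dict: "t": time; "q": joint angles; "dq": joint speeds; "effort": joint torques, N m; "tool_pos": TCP position; "tool_rot": TCP orientation; "contact_force": force on the tool from outside, world axes, zero at the start; "wrist_torque": the same for the moment, N m; "opening": finger opening in m; "grip_force": force on a finger pad.
Only numpy, scipy, OpenCV 4.12 (cv2) and the standard library are available. Lean on these libraries where they do the work, as an engineer would, in place of code of your own. Each camera call takes 0.05 s, during which the arm holds its last target. There are 200 camera calls.

## Working session

There is one attempt and no reset: what is moved stays moved. The work goes in short steps, Python scripts to look and compute and a tool call to move; the robot and the scene stay as the last step left them, time stands still between calls to the robot, and variables do not carry over. Pictures are saved under pics/ and viewed, at most 10 in all, crops included, and the job is handed in when it is done.

Besides the shell and the picture viewer there is one more tool, called after "Request:" by a JSON object that holds its "method" and its "body", one argument or row to a line. jog_arm: Moves the arm, as the interface text tells. Shifts and turns lie within -1 to 1; 1 stands for 0.02 m of shift or 45 degrees of turn. Its arguments: {"type":"object","properties":{"plan":{"type":"array"},"grip_force":{"type":"number"}},"required":["plan"]}

```bash
mkdir -p pics; ls; python3 - <<'E'
from station import ctrl
import cv2,numpy as np
o=ctrl.get_obs();print({k:np.round(v,3) for k,v in o.items()})
ims=[]
for n in("scene","side","wrist"):
    im,d=ctrl.get_image(n);np.savez(f"pics/{n}0.npz",im=im,d=d);ims.append(im[:,:,::-1])
    c=ctrl.camera_info(n);print(n,{k:np.round(v,4).tolist() for k,v in c.items()})
cv2.imwrite("pics/scene0.png",ims[0]);cv2.imwrite("pics/sw0.png",np.vstack([cv2.resize(i,(480,300)) for i in ims[1:]]))
E
```

```text
pics
{'t': np.float64(0.0), 'q': array([-1.343,  0.053,  1.614,  0.   ,  1.476, -0.119]), 'dq': array([ 0.001,  0.001, -0.   ,  0.002,  0.   , -0.001]), 'effort': array([-1.0000e-03, -3.9368e+01, -3.7018e+01, -0.0000e+00,  7.0000e-03,
        0.0000e+00]), 'tool_pos': array([ 0.212, -0.587,  0.23 ]), 'tool_rot': array([-3.092, -0.542,  0.   ]), 'contact_force': array([0.177, 0.419, 0.797]), 'wrist_torque': array([ 0.008,  0.015, -0.016]), 'grip_force': np.float64(0.0), 'opening': np.float64(0.085)}
scene {'camera_matrix': [[379.319, 0.0, 319.3953], [0.0, 379.319, 192.2984], [0.0, 0.0, 1.0]], 'k1': -0.0611, 'rvec': [2.4298, 0.7662, -0.2538], 'tvec': [-0.3956, -0.201, 1.0163]}
side {'camera_matrix': [[374.6013, 0.0, 318.6484], [0.0, 374.6013, 194.2057], [0.0, 0.0, 1.0]], 'k1': -0.0853, 'rvec': [0.5725, -2.5101, 1.4009], 'tvec': [0.4262, 0.1453, 0.5909]}
wrist {'camera_matrix': [[314.6098, 0.0, 318.5185], [0.0, 314.6098, 200.975], [0.0, 0.0, 1.0]], 'k1': 0.0151, 'T_tool_cam': [[-0.0001, -0.9461, -0.3238, 0.0833], [1.0, -0.0004, 0.0009, 0.001], [-0.001, -0.3238, 0.9461, -0.1431], [0.0, 0.0, 0.0, 1.0]]}
```

View pics/scene0.png

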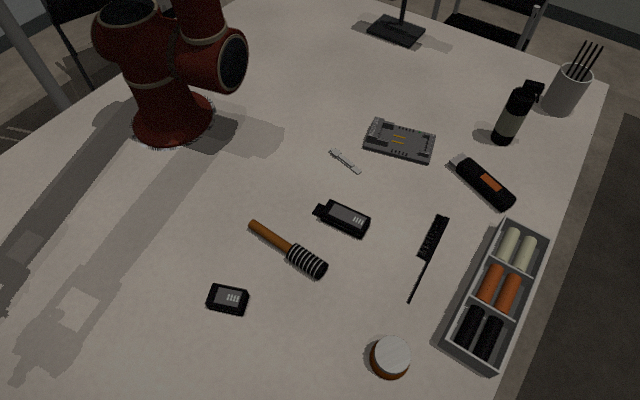

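View pics/sw0.png

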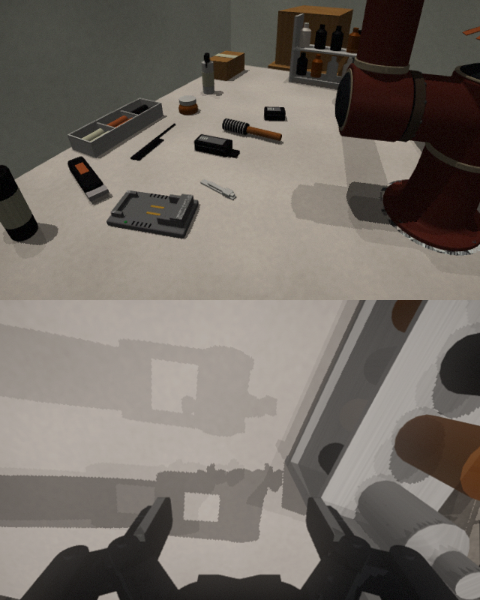

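The scene view shows the long pack at about (342,217), with its tongue to the left at (318,211). The dock is at (400,140) with its lip end on the left at (372,128), and the short pack is at (228,299). Next I'll measure the pack and dock.

```bash
cat > h.py <<'E'
import numpy as np,cv2
from scipy.spatial.transform import Rotation as R
from station import ctrl
def pose(n,o=None):
    c=ctrl.camera_info(n)
    if n=="wrist":
        T=np.eye(4);T[:3,:3]=R.from_rotvec(o["tool_rot"]).as_matrix();T[:3,3]=o["tool_pos"];T=T@np.array(c["T_tool_cam"])
        return c,T[:3,:3],T[:3,3]
    Rm=R.from_rotvec(np.ravel(c["rvec"])).as_matrix();return c,Rm.T,-Rm.T@np.ravel(c["tvec"])
def rays(n,uv,o=None):
    c,Rw,t=pose(n,o)
    p=cv2.undistortPoints(np.asarray(uv,float).reshape(-1,1,2),np.array(c["camera_matrix"]),np.array([c["k1"],0,0,0.]))[:,0]
    return np.c_[p,np.ones(len(p))]@Rw.T,t
def onplane(n,uv,z,o=None):
    d,t=rays(n,uv,o);return t+d*((z-t[2])/d[:,2])[:,None]
def cloud(n,dep,o=None):
    h,w=dep.shape;u,v=np.meshgrid(np.arange(w),np.arange(h))
    d,t=rays(n,np.c_[u.ravel(),v.ravel()],o);P=t+d*dep.reshape(-1,1);P[dep.ravel()<=0]=np.nan
    return P.reshape(h,w,3)
def rect(P):
    (c,s,a)=cv2.minAreaRect((P[:,:2]*1000).astype(np.float32));return np.round(c,1),np.round(s,1),round(a,2)
E
python3 - <<'E'
from h import *
for n,rois in (("scene",{"pack":(300,190,385,250),"dock":(355,110,445,170)}),("side",{"pack":(250,170,325,215),"dock":(138,245,270,320)})):
    f=np.load(f"pics/{n}0.npz");C=cloud(n,f["d"])
    for k,(a,b,c,d) in rois.items():
        P=C[b:d,a:c].reshape(-1,3);P=P[np.isfinite(P[:,0])]
        print(n,k,"table z",np.round(np.percentile(P[:,2],[5,30,50,70,90,98]),4))
        for lo,hi in ((.008,.06),(.028,.045),(.010,.018),(.033,.045)):
            q=P[(P[:,2]>lo)&(P[:,2]<hi)]
            if len(q)>15:print("  ",lo,hi,len(q),rect(q),np.round(q.mean(0),4))
    g=f["im"].max(2)
im=[]
for n,(a,b,c,d) in (("scene",(300,105,450,245)),("side",(130,165,330,325))):
    f=np.load(f"pics/{n}0.npz")["im"][b:d,a:c,::-1];im.append(cv2.resize(f,(400,400*(d-b)//(c-a)),interpolation=2))
h=max(i.shape[0] for i in im);im=[cv2.convertScaleAbs(np.vstack([i,np.zeros((h-i.shape[0],400,3),np.uint8)]),alpha=1.8) for i in im]
cv2.imwrite("pics/crop0.png",np.hstack(im))
E
```

```text
scene pack table z [-0.0011  0.0004  0.0013  0.0026  0.0347  0.0364]
   0.008 0.06 1204 (array([560.8, -47.9]), array([126.2, 135.3]), 19.37) [ 0.5585 -0.0187  0.0302]
   0.028 0.045 918 (array([564.2, -57.8]), array([ 99.4, 138. ]), 5.69) [ 0.5603 -0.0157  0.0346]
   0.01 0.018 113 (array([549.2, -18.7]), array([122.7,  35.8]), 7.22) [ 0.5565 -0.0278  0.0133]
   0.033 0.045 799 (array([564.4, -57.6]), array([ 98.7, 137.1]), 6.56) [ 0.5598 -0.014   0.0351]
scene dock table z [-0.0006  0.0012  0.0024  0.0142  0.0202  0.0391]
   0.008 0.06 2054 (array([544.5, 262.4]), array([164.5, 102.8]), 15.35) [0.5468 0.2548 0.0195]
   0.028 0.045 355 (array([544.1, 262.6]), array([152.3,  74.3]), 15.79) [0.5025 0.2471 0.036 ]
   0.01 0.018 1422 (array([544.5, 262.4]), array([164.3, 102.9]), 15.18) [0.5554 0.2573 0.0149]
   0.033 0.045 251 (array([496.3, 248. ]), array([52.3, 72.4]), 15.64) [0.4858 0.2439 0.0384]
side pack table z [-0.002  -0.0009 -0.0001  0.0135  0.033   0.0343]
   0.008 0.06 1159 (array([549.3, -53.1]), array([121.6, 137.7]), 4.86) [ 0.5495 -0.0143  0.0255]
   0.028 0.045 600 (array([559.6, -49.7]), array([100. , 131.7]), 4.18) [ 0.5537 -0.0044  0.0327]
   0.01 0.018 235 (array([553.8, -49. ]), array([138. ,  97.9]), 88.98) [ 0.5475 -0.0282  0.0141]
   0.033 0.045 342 (array([555.9,  -6.2]), array([98.3, 41.3]), 4.85) [ 0.5571 -0.0057  0.0338]
side dock table z [-0.0014  0.      0.0116  0.0138  0.026   0.0379]
   0.008 0.06 5220 (array([570.9, 273.1]), array([225.3,  99.1]), 15.12) [0.5365 0.2723 0.0185]
   0.028 0.045 867 (array([493.3, 251.7]), array([52.4, 72.2]), 15.48) [0.483  0.2539 0.0355]
   0.01 0.018 3489 (array([566.8, 272. ]), array([216.7,  99.1]), 15.12) [0.5451 0.2751 0.0135]
   0.033 0.045 625 (array([481.8, 248.6]), array([36.5, 73. ]), 25.76) [0.4792 0.2513 0.0373]
```

View pics/crop0.png

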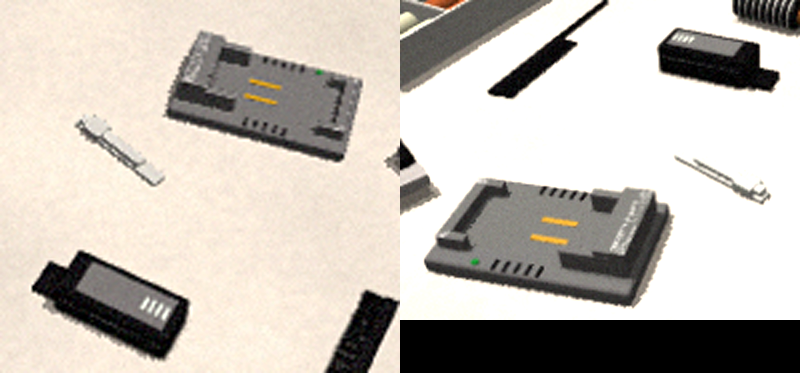

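The crops show the dock with its lip wall at the left end (crop pixel (200,60)), yawed about 15°. The pack has its tongue at the left (45,280), yawed about 5°. Both point the same way. I'll hover over the pack and take a closer look with the wrist camera.

Request:
{"method": "jog_arm", "body": {
  "plan": [
    [1,-0.815,0,0,0,0,1],
    [1,-0.815,0,0,0,0,1],
    [1,-0.815,0,0,0,0,1],
    [1,-0.815,0,0,0,0,1],
    [1,-0.815,0,0,0,0,1],
    [1,-0.815,0,0,0,0,1],
    [1,-0.815,0,0,0,0,1],
    [1,-0.815,0,0,0,0,1]
  ]
}}

```text
t: 0.95
tool_pos: [0.3189, -0.4096, 0.2309]
tool_rot: [-3.094, -0.542, 0.0]
contact_force: [0.2, 0.2, 0.9]
opening: 0.0853
grip_force: 0.0
```

Request:
{"method": "jog_arm", "body": {
  "plan": [
    [1,-0.815,0,0,0,0,1],
    [1,-0.815,0,0,0,0,1],
    [1,-0.815,0,0,0,0,1],
    [1,-0.815,0,0,0,0,1],
    [1,-0.815,0,0,0,0,1],
    [1,-0.815,0,0,0,0,1],
    [1,-0.815,0,0,0,0,1],
    [1,-0.815,0,0,0,0,1]
  ]
}}

```text
t: 1.75
tool_pos: [0.425, -0.2326, 0.231]
tool_rot: [-3.094, -0.542, 0.0]
contact_force: [0.6, -0.0, 1.1]
opening: 0.0854
grip_force: 0.0
```

Request:
{"method": "jog_arm", "body": {
  "plan": [
    [1,-0.815,0,0,0,0,1],
    [1,-0.815,0,0,0,0,1],
    [1,-0.815,0.5,0,0,0,1],
    [1,-0.815,0.5,0,0,0,1],
    [1,-0.815,0.5,0,0,0,1],
    [1,-0.815,0.5,0,0,0,1],
    [1,-0.815,0.5,0,0,0,1],
    [1,-0.815,0.5,0,0,0,1]
  ]
}}

```text
t: 2.55
tool_pos: [0.5311, -0.0557, 0.1706]
tool_rot: [-3.094, -0.542, 0.001]
contact_force: [0.1, -0.1, -0.1]
opening: 0.0856
grip_force: 0.0
```

Request:
{"method": "jog_arm", "body": {
  "plan": [
    [1,-0.815,0.5,0,0,0,1],
    [1,-0.815,0.5,0,0,0,1],
    [0,0,0,0,0,0.165,1],
    [0,0,0,0,0,0.165,1],
    [0,0,0,0,0,0,1],
    [0,0,0,0,0,0,1]
  ]
}}

```text
t: 3.15
tool_pos: [0.5573, -0.0125, 0.1511]
tool_rot: [-3.138, -0.142, 0.001]
contact_force: [0.6, -0.6, -0.3]
opening: 0.0854
grip_force: 0.0
```

```bash
python3 - <<'E'
from h import *
o=ctrl.get_obs();print(o["t"],o["tool_pos"],R.from_rotvec(o["tool_rot"]).as_matrix().round(3))
im,d=ctrl.get_image("wrist");np.savez("pics/w1.npz",im=im,d=d,p=o["tool_pos"],r=o["tool_rot"])
cv2.imwrite("pics/w1.png",im[:,:,::-1])
C=cloud("wrist",d,o);m=(C[...,2]>.028)&(C[...,2]<.042)&(C[...,2]<9)
n,l,s,c=cv2.connectedComponentsWithStats(m.astype(np.uint8))
for i in range(1,n):
    if s[i,4]>300:print(s[i],rect(C[l==i]),np.median(C[l==i],0).round(4))
E
```

```text
3.15 [ 0.55726084 -0.01248953  0.15111013] [[ 0.996  0.09  -0.   ]
 [ 0.09  -0.996  0.   ]
 [-0.    -0.    -1.   ]]
[ 289  134   53  110 5521] (array([559.5, -10.8]), array([99., 44.]), 5.55) [ 0.5645 -0.0104  0.0346]
[ 426  168   58  109 3577] (array([ 537.4, -136.5]), array([ 36.3, 106.1]), 89.78) [ 0.5509 -0.1326  0.0362]
[   0  200   75   69 2339] (array([496.8, 245.4]), array([53. , 65.5]), 15.33) [0.4887 0.2285 0.0378]
[ 560  262   55   72 3150] (array([ 474.3, -285. ]), array([70.9, 44.9]), 24.4) [ 0.4781 -0.2812  0.0348]
```

View pics/w1.png

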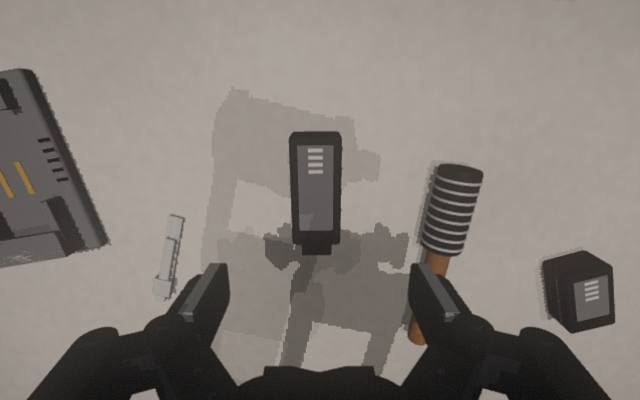

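The wrist view shows the pack centred at (316,188) with its tongue down at (316,250), and the fingers will land clear of its neighbours. I'll descend and grip.

Request:
{"method": "jog_arm", "body": {
  "plan": [
    [0.115,-0.075,0.9,0,0,-0.009,1],
    [0,0,1,0,0,0,1],
    [0,0,1,0,0,0,1],
    [0,0,1,0,0,0,1],
    [0,0,1,0,0,0,1],
    [0,0,1,0,0,0,1],
    [0,0,1,0,0,0,1],
    [0,0,0.4,0,0,0,1]
  ],
  "grip_force": 60
}}

```text
t: 4.0
tool_pos: [0.558, -0.0108, 0.0032]
tool_rot: [-3.137, -0.15, 0.005]
contact_force: [-0.1, 0.5, -0.3]
opening: 0.0854
grip_force: 0.0
```

Request:
{"method": "jog_arm", "body": {
  "plan": [
    [0,0,0,0,0,0,1],
    [0,0,0,0,0,0,-1],
    [0,0,0,0,0,0,-1],
    [0,0,0,0,0,0,-1],
    [0,0,0,0,0,0,-1],
    [0,0,0,0,0,0,-1],
    [0,0,0,0,0,0,-1],
    [0,0,0,0,0,0,-1]
  ],
  "grip_force": 60
}}

```text
t: 4.8
tool_pos: [0.5609, -0.0108, 0.0069]
tool_rot: [3.138, 0.149, 0.004]
contact_force: [0.0, 0.4, 6.4]
opening: 0.0429
grip_force: 64.5
```

Gripped: opening 43 mm, force 64 N. I'll lift, move toward the dock, and look at it from the side.

Request:
{"method": "jog_arm", "body": {
  "plan": [
    [0,0,-1,0,0,0,-1],
    [0,0,-1,0,0,0,-1],
    [0.13,-1,-1,0,0,0,-1],
    [0.13,-1,-1,0,0,0,-1],
    [0.13,-1,-1,0,0,0,-1],
    [0.13,-1,-1,0,0,0,-1],
    [0.13,-1,-1,0,0,0,-1],
    [0.13,-1,-1,0,0,0,-1]
  ]
}}

```text
t: 5.6
tool_pos: [0.5627, 0.1108, 0.1648]
tool_rot: [3.138, 0.149, -0.003]
contact_force: [0.6, -0.5, -3.1]
opening: 0.0431
grip_force: 63.5
```

Request:
{"method": "jog_arm", "body": {
  "plan": [
    [0,0,-0.5,0,0,-0.108,-1],
    [0,0,0,0,0,-0.108,-1],
    [0,0,0,0,0,0,-1],
    [0,0,0,0,0,0,-1]
  ]
}}

```text
t: 6.0
tool_pos: [0.5629, 0.11, 0.174]
tool_rot: [-3.115, -0.411, 0.003]
contact_force: [0.6, 0.5, -2.6]
opening: 0.0431
grip_force: 63.6
```

```bash
python3 - <<'E'
from h import *
o=ctrl.get_obs();print(o["t"],o["tool_pos"],o["tool_rot"],R.from_rotvec(o["tool_rot"]).as_matrix().round(4),o["contact_force"],o["opening"])
im,d=ctrl.get_image("wrist");np.savez("pics/w2.npz",im=im,d=d,p=o["tool_pos"],r=o["tool_rot"])
cv2.imwrite("pics/w2.png",im[:,:,::-1])
C=cloud("wrist",d,o)
for lo,hi in((.009,.06),(.031,.045),(.009,.018)):
  m=(C[...,2]>lo)&(C[...,2]<hi)
  n,l,s,c=cv2.connectedComponentsWithStats(m.astype(np.uint8))
  for i in range(1,n):
    if s[i,4]>400:print(lo,s[i],rect(C[l==i]),np.median(C[l==i],0).round(4))
# held pack in tool frame
T=R.from_rotvec(o["tool_rot"]);Q=T.inv().apply((C.reshape(-1,3)-o["tool_pos"])).reshape(C.shape)
m=(abs(Q[...,1])<.03)&(Q[...,2]>-.045)&(Q[...,2]<.03)&(abs(Q[...,0])<.1)
n,l,s,c=cv2.connectedComponentsWithStats(m.astype(np.uint8))
for i in range(1,n):
    if s[i,4]>200:
        q=Q[l==i];print("held",s[i],rect(q),np.percentile(q,[1,25,50,75,99],axis=0).round(4).tolist())
E
```

```text
6.0 [0.56293104 0.11003301 0.17401481] [-3.1145395  -0.41125088  0.00343997] [[ 9.657e-01  2.596e-01 -2.200e-03]
 [ 2.596e-01 -9.657e-01 -3.000e-04]
 [-2.200e-03 -3.000e-04 -1.000e+00]] [ 0.56364988  0.52626736 -2.59244865] 0.04307510507117114
0.009 [   91    66   131   177 18020] (array([545. , 262.7]), array([166. ,  99.5]), 15.02) [0.5541 0.2611 0.0146]
0.009 [ 487  213   95  126 4717] (array([ 517.1, -133.9]), array([ 37.3, 145.7]), 89.02) [ 0.5403 -0.1266  0.0303]
0.009 [ 596  307   44   69 2444] (array([ 472. , -278.8]), array([73.3, 39. ]), 17.45) [ 0.4739 -0.2681  0.0295]
0.031 [ 119  189   83   54 2398] (array([495.7, 248.7]), array([52.8, 71. ]), 14.98) [0.4867 0.2444 0.0381]
0.031 [ 518  221   64   74 2134] (array([ 549.7, -135.6]), array([32.9, 80.5]), 88.27) [ 0.5535 -0.131   0.0368]
0.031 [ 613  323   27   53 1119] (array([ 468.1, -273.8]), array([73.4, 25.9]), 31.39) [ 0.468  -0.2728  0.0348]
0.009 [   91    66   131   171 13505] (array([545. , 262.7]), array([166. ,  99.5]), 15.02) [0.5605 0.2623 0.0142]
0.009 [596 307  44  56 530] (array([ 475.2, -266.3]), array([33.5, 78.3]), 84.47) [ 0.4842 -0.2656  0.0135]
held [  236   172   161   199 22063] (array([3.5, 0. ]), array([89.8, 59.9]), 0.0) [[-0.0376, -0.0261, -0.041], [-0.0065, -0.0109, -0.0284], [0.0111, 0.0009, -0.0278], [0.034, 0.0129, -0.0271], [0.048, 0.0272, -0.0008]]
```

View pics/w2.png

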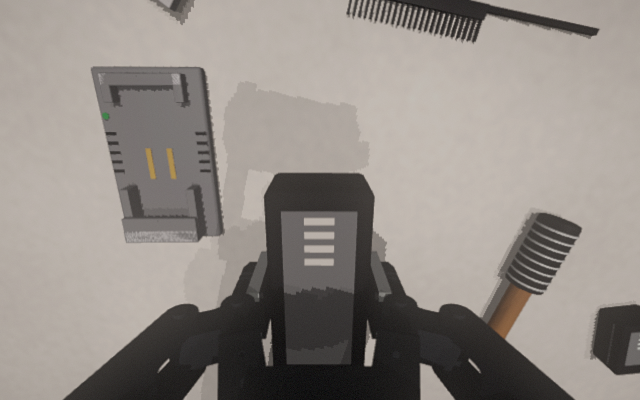

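The wrist view shows the whole dock at (155,155): the sill end is at the top (145,80), the lip at the bottom (160,235), centred in the world at (0.545, 0.2627), yaw 15.0°. The pack sits straight in the fingers. I'll move over the cradle and tilt the pack 18°.

Request:
{"method": "jog_arm", "body": {
  "plan": [
    [0.314,-0.951,0.2,0,0,0,-1],
    [0.314,-0.951,0.2,0,0,0,-1],
    [0.314,-0.951,0.2,0,0,0,-1],
    [0.314,-0.951,0.2,0,0,0,-1],
    [0.314,-0.951,0.2,0,0,0,-1],
    [0.314,-0.951,0.2,0,0,0,-1],
    [0.314,-0.951,0.2,0,0,0,-1],
    [0.314,-0.951,0.2,0,0,0,-1]
  ]
}}

```text
t: 6.85
tool_pos: [0.5721, 0.2706, 0.1421]
tool_rot: [3.114, 0.412, -0.002]
contact_force: [0.4, -0.4, -3.8]
opening: 0.0428
grip_force: 63.6
```

Request:
{"method": "jog_arm", "body": {
  "plan": [
    [0,0,0,0,0.1,0,-1],
    [0,0,0,0,0.1,0,-1],
    [0,0,0,0,0.1,0,-1],
    [0,0,0,0,0.1,0,-1],
    [0,0,0,0,0,0,-1],
    [0,0,0,0,0,0,-1]
  ]
}}

```text
t: 7.45
tool_pos: [0.5719, 0.2698, 0.1427]
tool_rot: [-3.037, -0.403, -0.477]
contact_force: [1.0, -0.8, -2.6]
opening: 0.0431
grip_force: 63.6
```

```bash
cat > st.py <<'E'
from h import *
D=R.from_euler("z",15.02,degrees=True);c=np.array([.545,.2627,.014])
def st():
    o=ctrl.get_obs();T=R.from_rotvec(o["tool_rot"])
    tip=T.apply([-.0755,0,.006])+o["tool_pos"]
    e=(D.inv()*T*R.from_rotvec([np.pi,0,0])).as_euler("ZYX",degrees=True)
    print("t",round(o["t"],2),"tip dock mm",(D.inv().apply(tip-c)*1e3).round(1),"yaw,pitch,roll",e.round(2),"F",np.round(o["contact_force"],1),"tau",np.round(o["wrist_torque"],2),"open",round(o["opening"],4))
    return o,T
def need(tipmm):
    o,T=st();w=c+D.apply(np.array(tipmm)/1e3);tip=T.apply([-.0755,0,.006])+o["tool_pos"]
    print("units",(T.inv().apply(w-tip)/.02).round(3))
E
python3 -c "
from st import *
need([-42,0,4]);need([-42,0,25])"
```

```text
t 7.45 tip dock mm [-42.2  -0.2  99.8] yaw,pitch,roll [  0.08 -17.85   0.  ] F [ 1.  -0.8 -2.6] tau [-0.12  0.24 -0.05] open 0.0431
units [-1.461 -0.01   4.562]
t 7.45 tip dock mm [-42.2  -0.2  99.8] yaw,pitch,roll [  0.08 -17.85   0.  ] F [ 1.  -0.8 -2.6] tau [-0.12  0.24 -0.05] open 0.0431
units [-1.139 -0.01   3.562]
```

Request:
{"method": "jog_arm", "body": {
  "plan": [
    [-0.228,0,0.712,0,0,0,-1],
    [-0.228,0,0.712,0,0,0,-1],
    [-0.228,0,0.712,0,0,0,-1],
    [-0.228,0,0.712,0,0,0,-1],
    [-0.228,0,0.712,0,0,0,-1],
    [0,0,0,0,0,0,-1]
  ]
}}

```text
t: 8.05
tool_pos: [0.5704, 0.2694, 0.0641]
tool_rot: [-3.039, -0.404, -0.471]
contact_force: [-0.7, -0.1, -1.6]
opening: 0.043
grip_force: 63.5
```

```bash
python3 - <<'E'
from st import *
need([-42,0,3])
o=ctrl.get_obs();T=R.from_rotvec(o["tool_rot"])
iw,d=ctrl.get_image("wrist");C=cloud("wrist",d,o);Q=T.inv().apply((C.reshape(-1,3)-o["tool_pos"])).reshape(C.shape)
m=(abs(Q[...,1])<.018)&(Q[...,2]>-.04)&(Q[...,2]<-.02)&(Q[...,0]>-.02)&(Q[...,0]<.06)
q=Q[m];A=np.c_[q,np.ones(len(q))][:,[0,3]];print("top plane z vs x",np.linalg.lstsq(A,q[:,2],rcond=None)[0],"xmax",np.percentile(q[:,0],99.5))
s,ds=ctrl.get_image("side");cv2.imwrite("pics/s3.png",cv2.convertScaleAbs(cv2.resize(s[200:340,120:300,::-1],(720,560),interpolation=2),alpha=1.8))
E
```

```text
t 8.05 tip dock mm [-43.9  -0.3  21.6] yaw,pitch,roll [  0.13 -17.6   -0.03] F [-0.7 -0.1 -1.6] tau [-0.03  0.34  0.03] open 0.043
units [-0.191 -0.015  0.915]
top plane z vs x [ 0.02271178 -0.02814035] xmax 0.0481480801540754
```

View pics/s3.png

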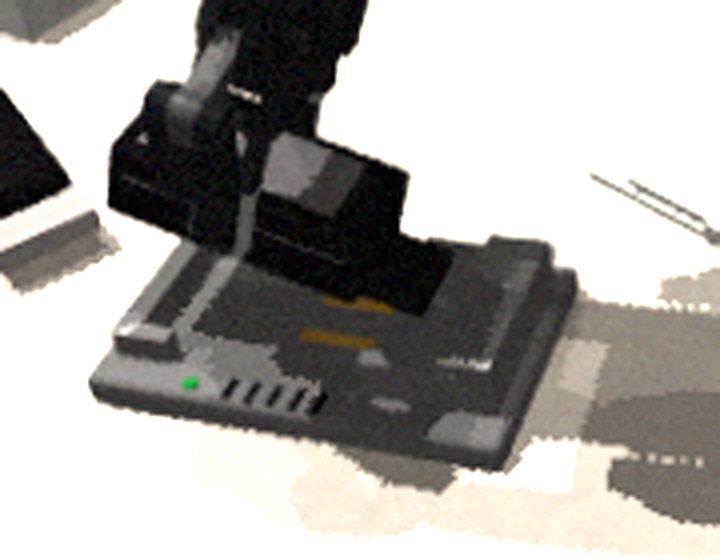

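The side view shows the pack tilted over the cradle. Its tongue is at (430,270), short of the lip wall at (520,270), and its plain end is raised over the sill. I'll lower it and slide the tongue under the lip.

Request:
{"method": "jog_arm", "body": {
  "plan": [
    [-0.095,-0.007,0.457,0,0,0,-1],
    [-0.095,-0.007,0.457,0,0,0,-1],
    [0,0,0,0,0,0,-1],
    [-0.25,0,-0.07,0,0,0,-1],
    [-0.25,0,-0.07,0,0,0,-1],
    [-0.25,0,-0.07,0,0,0,-1],
    [-0.24,0,-0.07,0,0,0,-1],
    [0,0,0,0,0,0,-1]
  ]
}}

```text
t: 8.95
tool_pos: [0.554, 0.2655, 0.0491]
tool_rot: [-3.036, -0.404, -0.48]
contact_force: [-0.8, -0.1, -3.1]
opening: 0.0429
grip_force: 63.5
```

```bash
python3 - <<'E'
from st import *
need([-63,0,2])
s,ds=ctrl.get_image("side");cv2.imwrite("pics/s4.png",cv2.convertScaleAbs(cv2.resize(s[200:340,120:300,::-1],(720,560),interpolation=2),alpha=1.8))
E
```

```text
t 8.95 tip dock mm [-60.5   0.2   6.1] yaw,pitch,roll [  0.14 -17.98  -0.  ] F [-0.8 -0.1 -3.1] tau [-0.04  0.33 -0.03] open 0.0429
units [-0.183  0.011  0.158]
```

View pics/s4.png

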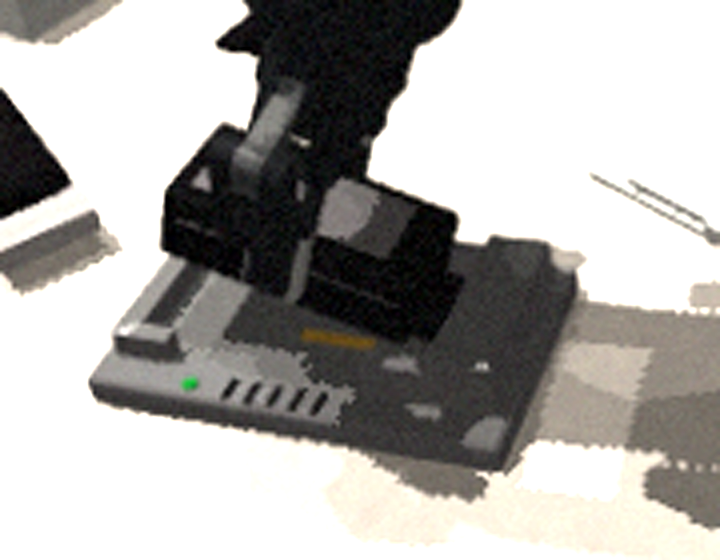

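The tongue is now under the lip: the tip is at dock x −60.5 mm and the plain end is still up. I'll seat it slightly deeper, then swing the plain end down about the tip.

Request:
{"method": "jog_arm", "body": {
  "plan": [
    [-0.1,0.005,0.103,0,0,0,-1],
    [-0.1,0.005,0.103,0,0,0,-1],
    [0,0,0,0,0,0,-1],
    [0,0,0,0,0,0,-1]
  ]
}}

```text
t: 9.4
tool_pos: [0.5525, 0.2648, 0.0439]
tool_rot: [-3.036, -0.404, -0.481]
contact_force: [0.7, -0.1, -2.7]
opening: 0.043
grip_force: 63.7
```

```bash
python3 -c "
from st import *
need([-63,0,1])"
```

```text
t 9.4 tip dock mm [-62.2  -0.1   0.9] yaw,pitch,roll [  0.12 -17.99  -0.  ] F [ 0.7 -0.1 -2.7] tau [-0.07  0.26  0.02] open 0.043
units [-0.037 -0.004 -0.018]
```

Request:
{"method": "jog_arm", "body": {
  "plan": [
    [0.0055,0,0.138,0,-0.046,0,-1],
    [0.0055,0,0.138,0,-0.046,0,-1],
    [0.0055,0,0.138,0,-0.046,0,-1],
    [0.0055,0,0.138,0,-0.046,0,-1],
    [0.0055,0,0.138,0,-0.046,0,-1],
    [0.0055,0,0.138,0,-0.046,0,-1],
    [0,0,0,0,0,0,-1],
    [0,0,0,0,0,0,-1]
  ]
}}

```text
t: 10.2
tool_pos: [0.5571, 0.2661, 0.0282]
tool_rot: [-3.098, -0.412, -0.153]
contact_force: [-0.0, 1.0, -2.3]
opening: 0.0433
grip_force: 63.6
```

```bash
python3 - <<'E'
from st import *
o,T=st()
iw,d=ctrl.get_image("wrist");C=cloud("wrist",d,o);Q=T.inv().apply((C.reshape(-1,3)-o["tool_pos"])).reshape(C.shape)
m=(abs(Q[...,1])<.018)&(Q[...,2]>-.04)&(Q[...,2]<-.02)&(Q[...,0]>-.02)&(Q[...,0]<.06)
q=D.inv().apply(C[m]-c)*1e3;A=np.c_[q[:,0],np.ones(len(q))];k=np.linalg.lstsq(A,q[:,2],rcond=None)[0];print("pack pitch deg",np.degrees(np.arctan(k[0])),"top z at x=12:",k@[12,1],"xmax",np.percentile(q[:,0],99.5))
E
```

```text
t 10.2 tip dock mm [-62.   -0.    0.8] yaw,pitch,roll [ 0.13 -5.66 -0.  ] F [-0.   1.  -2.3] tau [-0.01  0.06 -0.01] open 0.0433
pack pitch deg 4.264612136094326 top z at x=12: 42.41337560295227 xmax 58.20850698726435
```

Request:
{"method": "jog_arm", "body": {
  "plan": [
    [0.0055,0,0.141,0,-0.047,0,-1],
    [0.0055,0,0.141,0,-0.047,0,-1],
    [0,0,0.05,0,0,0,-1],
    [0,0,0.05,0,0,0,-1],
    [0,0,0,0,0,0,-1],
    [0,0,0,0,0,0,-1]
  ]
}}

```text
t: 10.85
tool_pos: [0.5574, 0.2662, 0.0219]
tool_rot: [-3.111, -0.414, -0.038]
contact_force: [-1.6, -0.3, 5.4]
opening: 0.0428
grip_force: 64.7
```

```bash
cat > top.py <<'E'
from st import *
o,T=st()
iw,d=ctrl.get_image("wrist");C=cloud("wrist",d,o);q=D.inv().apply(C.reshape(-1,3)-c)*1e3
q=q[(abs(q[:,1])<18)&(q[:,0]>-10)&(q[:,0]<75)&(q[:,2]>28)&(q[:,2]<42)];A=np.c_[q[:,0],np.ones(len(q))];k=np.linalg.lstsq(A,q[:,2],rcond=None)[0];print("pack pitch deg",np.degrees(np.arctan(k[0])),"top z at x=12:",k@[12,1],"xmax",np.percentile(q[:,0],99.5))
E
python3 top.py
```

```text
t 10.85 tip dock mm [-62.5   0.    0. ] yaw,pitch,roll [ 0.14 -1.41 -0.01] F [-1.6 -0.3  5.4] tau [-0.26  0.84  0.03] open 0.0428
pack pitch deg -0.44978361698256925 top z at x=12: 35.976670078188924 xmax 60.3789726332515
```

Contact with the floor is felt (+8 N net) and the pack is flat within 0.5°. I'll release and retreat.

Request:
{"method": "jog_arm", "body": {
  "plan": [
    [0,0,0,0,0,0,0.3],
    [0,0,0,0,0,0,1],
    [0,0,0,0,0,0,1],
    [0,0,0,0,0,0,1],
    [0,0,0,0,0,0,1],
    [0,0,0,0,0,0,1]
  ]
}}

```text
t: 11.5
tool_pos: [0.5573, 0.2661, 0.0204]
tool_rot: [-3.111, -0.414, -0.037]
contact_force: [-0.0, 0.2, 0.5]
opening: 0.0853
grip_force: 0.0
```

Request:
{"method": "jog_arm", "body": {
  "plan": [
    [0,0,-0.5,0,0,0,1],
    [0,0,-1,0,0,0,1],
    [0,0,-1,0,0,0,1],
    [0,0,-1,0,0,0,1],
    [0,0,-1,0,0,0,1],
    [0,0,-1,0,0,0,1],
    [0,0,-1,0,0,0,1],
    [0,0,0,0,0,0,1]
  ]
}}

```text
t: 12.3
tool_pos: [0.5567, 0.2661, 0.1552]
tool_rot: [-3.109, -0.413, -0.049]
contact_force: [0.0, 0.5, 0.3]
opening: 0.0853
grip_force: 0.0
```

```bash
python3 top.py; python3 - <<'E'
from st import *
s,ds=ctrl.get_image("side");w,d=ctrl.get_image("wrist")
cv2.imwrite("pics/f.png",np.hstack([cv2.convertScaleAbs(cv2.resize(s[200:340,120:300,::-1],(400,311),interpolation=2),alpha=1.8),cv2.convertScaleAbs(cv2.resize(w[40:351,140:540,::-1],(400,311)),alpha=1.5)]))
o=ctrl.get_obs();q=D.inv().apply(cloud("wrist",d,o).reshape(-1,3)-c)*1e3
q=q[(q[:,2]>29)&(q[:,2]<40)&(abs(q[:,1])<45)&(abs(q[:,0])<80)];print(rect(q/1e3))
E
```

```text
t 12.3 tip dock mm [-6.310e+01  1.000e-01  1.328e+02] yaw,pitch,roll [ 0.13 -1.79  0.03] F [0.  0.5 0.3] tau [ 0.   -0.05 -0.03] open 0.0853
pack pitch deg -0.5862858138381828 top z at x=12: 34.90158061051589 xmax 60.57452577622948
(array([ 9.7, -1.1]), array([100.,  44.]), 0.08)
```

View pics/f.png

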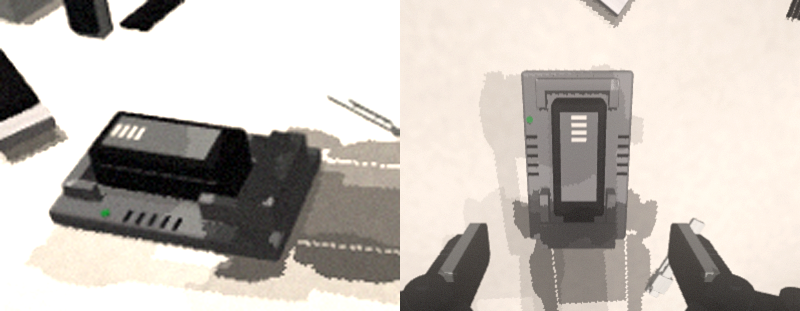

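The final view shows the pack lying flat inside the cradle, centred at (578,160). Its tongue is under the lip at (578,215), the fingers are clear, and the short pack has not been touched.

```bash
python3 -c "
from station import ctrl
print(ctrl.finish_job())"
```

```text
the job is handed in; nothing more can be done
None
```

The long pack is on charge in the grey dock: I hooked its tongue under the lip while tilted, swung it down flat, released it, and handed the job in at about 12.5 s; the short pack was not touched.

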